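# Sniff the capped gas tail for a leak

## Task

The old gas tail on the worktop has been capped off and needs a leak check under pressure. First turn its lever valve fully on, so the lever lies in line with the pipe; then pick up the gas sniffer by its body and hold it with the probe head pointing straight down over the middle of the cap, about 10 mm above it, keeping the sniffer off all the pipework throughout. Finish holding it there, still, without letting go, and leave the spray can, tub, tray of fittings, spanner and the water pipe as they are.

Things in the scene. Friction and masses are not known exactly. Their poses are not given: they have to be found in the camera images.
- gas: The gas tail, fixed: 22 mm copper pipe that comes up through the worktop at its own y = -75 mm, runs level along its own +y (axis 55 mm above the worktop, with a brass lever valve) and turns up at y = +75 mm to end in a capped top. Thicker than the water tail, and the only one with a lever. Origin on the worktop, midway; z up. May stand left or right of the water tail, turned up to 17 degrees
- cap_top (a point): centre of the flat top of the gas tail's brass hexagon cap (about 32 mm across), on the axis of the upright pipe: the highest point of the pipework, 135 mm above the worktop; z up
- valve_stem (a point): point on the vertical turning axis of the valve lever, at the height of the lever's grip (105 mm above the worktop)
- lever_end (a point): free outer end of the valve lever at mid-thickness, 90 mm from the turning axis. The outer 58 mm is a black plastic sleeve 16 mm wide and 12 mm high (99 to 111 mm above the worktop); the valve below reaches up to 74 mm, apart from the slim stem
- gas_lever (a joint): valve lever angle in rad: 0 = off, lever across the pipe, along the gas tail's own -x (towards the robot); 1.571 = fully on at its end stop, lever in line with the pipe, along the gas tail's own -y (away from the cap). Grows anticlockwise seen from above. Starts between 0 and 0.35. Stiff: stays where it is left, takes about 5 N at the sleeve
- sniffer: Gas sniffer lying on its back, display up, 0.3 kg: grey handle 46 mm wide, 32 high, from x = -70 to +13 mm (take it across here), then a display head 58 wide, 34 high, to x = 59. A stiff bent metal tube leads from its front to the probe. Origin at the underside of the handle, close to the balance point; x towards the probe, z up. Lies at the robot's left or right, probe roughly away from the robot
- probe_tip (a point): centre of the lower end face of the black probe head (18 mm in diameter, pointing down when the sniffer lies level): at x = 150, y = 0, z = 10 mm in the sniffer's frame; z axis as the sniffer's. The tube behind it is 8 mm thick and rises to 75 mm above the sniffer's underside
- water: The water tail, fixed: same shape as the gas tail in 15 mm pipe, level run 45 mm above the worktop, slim service valve without lever, white plastic stop end 26 mm across, top 90 mm above the worktop. Origin on the worktop, midway along. Leave it alone
- spray_can: White and blue aerosol can, 53 mm in diameter, 146 mm high, standing; origin at the centre of its underside. Leave alone
- paste_tub: Small tub of jointing paste with black lid, 66 mm in diameter, 62 mm high, standing; origin at the centre of its underside. Leave alone
- fittings_tray: Grey open tray of pipe fittings, 150 x 110 mm, 45 mm high, on the other side from the sniffer; origin at the centre of its underside. Leave alone
- spanner: Steel spanner 200 mm long lying flat; origin at its underside. Leave alone

How it is judged:
By the outcome, as a careful person would: the job done as asked, in the order asked, and still so for the second after the job is handed in, while the arm keeps its last pose, push and grip.
It also fails if it takes over 62 s, if anything falls off the work surface, if the arm or the gripper's body presses on something with over 40 N, if the wrist force passes 120 N, or if a joint passes its speed limit or range.

## Robot

A 6-joint arm with a two-finger parallel gripper is mounted at the origin on the work surface. World frame = base frame: x ahead of the robot, y to its left, z up, the work surface at z = 0. Lengths are in m, angles in rad, forces in N, time in s.
With the tool pointing down it reaches from about 0.375 to 0.9 m from the base axis. Payload 3.1 kg.
Tool frame: the origin (TCP) lies midway between the tips of the shut fingers; the grasp point (between the pads) lies 19 mm behind it; z points along the fingers, y is the line along which they close (so a half turn about z gives the same grasp; the last joint's range is limited). The gripper opens to 85 mm and grips with 20 to 120 N. Pads are 22 mm wide; open, the fingers measure 114 mm over their backs; the gripper's body (76 mm by 85 mm) begins 54 mm behind the grasp point. The pads swing forward as they close: fully open they stand 13 mm farther back than shut.
Start: joints at [0.996, 0.527, 1.433, -0, 1.181, -0.178], TCP at [0.242, 0.576, 0.231] pointing down, gripper open.
Joint ranges: [-3.08, 3.08], [-0.75, 2.2], [0.22, 2.44], [-1.43, 4.57], [0, 2.65], [-2.85, 2.85]. Speed limits (rad/s): [2.79, 2.79, 3.14, 3.14, 3.14, 3.14].

## Interface

Orientations are given as a unit quaternion [x, y, z, w].
In Python, from station import manip gives the robot as it stands.
- The arm moves only by the tool drive_tool, never from a script. Its argument "motion" is a list that holds one entry, the list of rows, each a list of 5 numbers: the finger opening in mm, from 0 to 85.4, then the shift along the tool's x, y, z in units of 30 mm (1.0 is 30 mm), then the turn about the tool's z in units of 8 degrees (1.0 is 8 degrees). In form: [[[fingers, x, y, z, yaw], ...]]. A call has 1 to 10 rows; each row is the pose to reach, as a shift and turn from the pose commanded when the call began, along the tool's axes at that moment; what a row does not reach only later rows make up. A row lasts 1/10 s, in which the tool goes at most 50 mm and 8.59 degrees, less where a joint would pass 70% of its speed; a pose out of reach is approached as far as the arm can. A call with a gripper value outside its range is refused whole. The fingers move at their own pace and stop on an object; "squeeze" is the grip in N (left out, the last holds). Time passes only in rows, so rows that repeat a pose let the fingers close. It gives the time, the measured TCP pose, the force, the opening and the grip force at its end, in the units of the state.
- manip.sense(): the state, without advancing time (a new reading comes with each control period).
- manip.snapshot(name): name is "scene" or "top"; returns the picture (420x560x3 uint8, red, green, blue); there is no depth.
- manip.camera_model(name): a dict with "fov_y" (degrees; the focal length in pixels is half the picture's height over the tangent of half this angle, whatever the lens; pixels are square), "cx", "cy" (the principal point, pixels), "origin" and "orientation" of the camera in the world. Camera axes: x right, y up, looking along -z (the intrinsics and any distortion apply to the point x, -y, -z); pixel columns grow to the right and rows downward; lengths in m; the calibration is good to about 2 mm. A picture is of the moment at which its call begins. camera_model takes no time and is no camera call.
- manip.sign_off(): hands the job in; it is judged then, once.
The state is a dict: "t": time; "q": joint angles; "qd": joint speeds; "tau": joint torques, N m; "tcp_pos": TCP position; "tool_rot": TCP orientation; "force": force on the tool from outside, world axes, zero at the start; "ft_torque": the same for the moment, N m; "finger_gap": opening from 0.0 (shut) to 1.0 (fully open); "gripper_force": force on a finger pad.
Only numpy, scipy, OpenCV 4.12 (cv2) and the standard library are available. Lean on these libraries where they do the work, as an engineer would, in place of code of your own. Each camera call takes 0.05 s, during which the arm holds its last target. There are 200 camera calls.

## Working session

There is one attempt and no reset: what is moved stays moved. The work goes in short steps, Python scripts to look and compute and a tool call to move; the robot and the scene stay as the last step left them, time stands still between calls to the robot, and variables do not carry over. Pictures are saved under pics/ and viewed, at most 11 in all, crops included, and the job is handed in when it is done.

Besides the shell and the picture viewer there is one more tool, called after ">>>" as a command line: name --argument value ..., lists and objects as JSON in quotes. drive_tool: Moves the arm, as the interface text tells. Its arguments: {"type":"object","properties":{"motion":{"type":"array","items":{"type":"array","items":{"type":"array","items":{"type":"number"}}}},"squeeze":{"type":"number"}},"required":["motion"]}

```bash
ls; mkdir -p pics; python3 - <<'E'
from station import manip
import cv2
for n in("scene","top"):
    im=manip.snapshot(n); cv2.imwrite(f"pics/{n}0.png",im[:,:,::-1]); print(n,manip.camera_model(n))
print(manip.sense())
E
```

```text
pics
scene {'fov_y': 43.625819218192895, 'cx': 283.4133715562493, 'cy': 207.8270009652849, 'origin': array([1.04727683, 0.85914493, 0.92496908]), 'orientation': array([0.10183041, 0.4091464 , 0.87604686, 0.23403353])}
top {'fov_y': 53.23645839967071, 'cx': 275.7233948297328, 'cy': 212.14058050166832, 'origin': array([0.4743571 , 0.01487723, 1.14811695]), 'orientation': array([-0.03258564,  0.02913674,  0.71692722, -0.69577624])}
{'t': 0.1, 'q': array([ 9.95522395e-01,  5.28384386e-01,  1.43380839e+00,  1.79235836e-05,
        1.18141279e+00, -1.78520073e-01]), 'qd': array([ 0.00094769,  0.00090822, -0.00370465,  0.00204664, -0.00172878,
       -0.00136259]), 'tau': array([ 7.68757818e-04, -4.43306494e+01, -1.78585947e+01, -1.69889049e-04,
        3.88453191e-03, -1.70020763e-05]), 'tcp_pos': array([0.2411289 , 0.57589205, 0.23041373]), 'tool_rot': array([ 1.97081596e-01,  9.80386572e-01, -9.32760618e-04, -3.78117623e-04]), 'force': array([-0.37172407,  0.34311666, -0.50492147]), 'ft_torque': array([ 0.02878575, -0.01436665, -0.00470547]), 'gripper_force': 0.0, 'finger_gap': 0.9987458901749444}
```

View pics/top0.png

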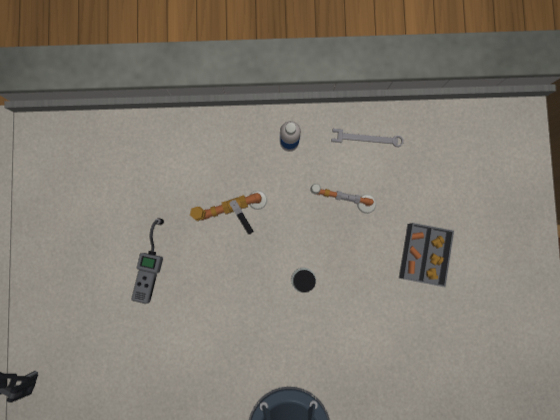

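View pics/scene0.png

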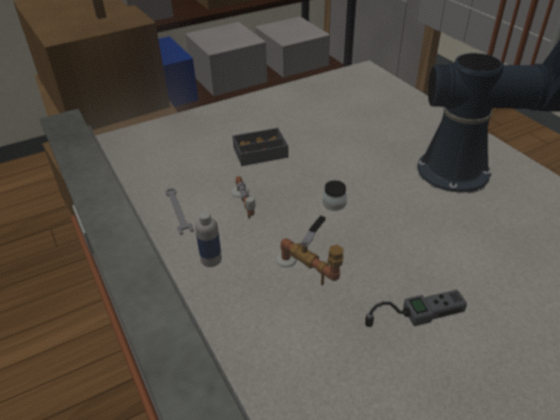

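The top view shows the gas tail with its cap at about (197,213), flange at (258,200) and lever tip at (251,232). The sniffer handle is at about (144,288) with its probe at (159,221). In the scene view the cap is at about (336,250), the lever tip at (323,219) and the probe at (369,320). Next, an enlarged composite.

```bash
cat > h.py <<'E'
import numpy as np, cv2
from scipy.spatial.transform import Rotation as R
from station import manip
def ray(n,uv):
    c=manip.camera_model(n); f=210/np.tan(np.radians(c['fov_y']/2))
    d=np.array([(uv[0]-c['cx'])/f,-(uv[1]-c['cy'])/f,-1.])
    return np.array(c['origin']),R.from_quat(c['orientation']).apply(d)
def plane(n,uv,z):
    o,d=ray(n,uv); return o+d*(z-o[2])/d[2]
def tri(a,b):
    o1,d1=ray('top',a);o2,d2=ray('scene',b)
    s=np.linalg.lstsq(np.c_[d1,-d2],o2-o1,rcond=None)[0]
    p,q=o1+s[0]*d1,o2+s[1]*d2
    return (p+q)/2,np.linalg.norm(p-q)
def proj(n,p):
    c=manip.camera_model(n); f=210/np.tan(np.radians(c['fov_y']/2))
    v=R.from_quat(c['orientation']).inv().apply(np.array(p)-c['origin'])
    return np.array([c['cx']-f*v[0]/v[2],c['cy']+f*v[1]/v[2]])
def crop(im,x,y,w,h,k): return cv2.resize(im[y:y+h,x:x+w],None,fx=k,fy=k,interpolation=cv2.INTER_CUBIC)
E
python3 - <<'E'
from h import *
t=cv2.imread('pics/top0.png');s=cv2.imread('pics/scene0.png')
a=np.hstack([crop(t,185,180,80,60,5),crop(t,110,208,80,60,5)])
b=np.hstack([crop(s,270,205,80,60,5),crop(s,360,280,110,60,5)[:,:400]])
cv2.imwrite('pics/c1.png',np.vstack([a,b]))
E
```

```text
(no output)
```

View pics/c1.png

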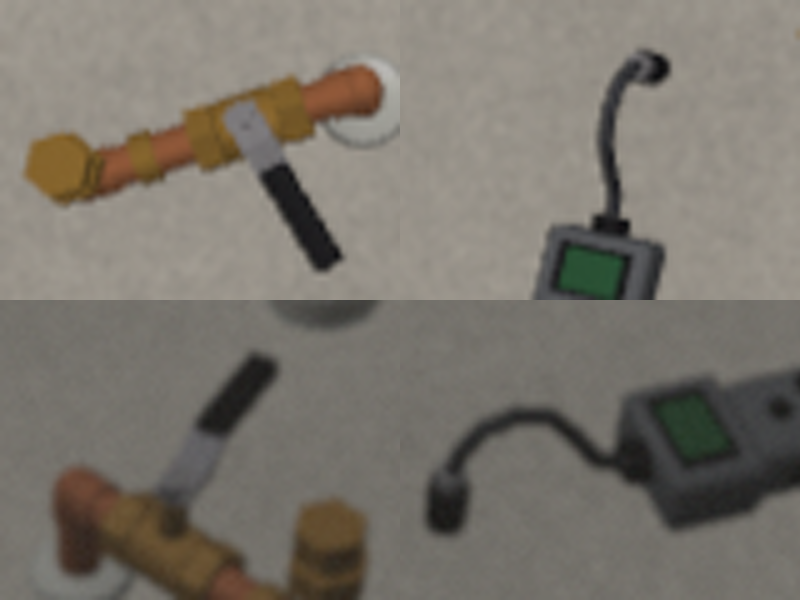

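```bash
python3 - <<'E'
from h import *
C=lambda x0,y0,u,v:((u+.5)/5-.5+x0,(v+.5)/5-.5+y0)
cap=tri(C(185,180,59,167),C(270,205,335,222));print('cap',cap, plane('top',C(185,180,59,167),.135),plane('scene',C(270,205,335,222),.135))
le=tri(C(185,180,330,263),C(270,205,263,60));print('lever',le,plane('top',C(185,180,330,263),.107),plane('scene',C(270,205,263,60),.107))
print('pivot',plane('top',C(185,180,246,124),.108), 'lever sleeve start', plane('top',C(185,180,274,168),.111))
print('flange',plane('top',C(185,180,361,103),.003),'elbow',plane('top',C(185,180,366,90),.066))
tp=tri(C(110,208,655-400,68),C(360,280,445-400,515-300));print('tip',tp,plane('scene',C(360,280,45,222),.01),plane('top',C(110,208,258,70),.012))
t=cv2.imread('pics/top0.png')
hsv=cv2.cvtColor(t,cv2.COLOR_BGR2HSV)
g=t.max(2); m=((g<125)).astype(np.uint8); m[:, :120]=0;m[:,175:]=0;m[:205]=0;m[315:]=0
n,l,st,_=cv2.connectedComponentsWithStats(m); i=1+st[1:,4].argmax(); print(st[i])
m=(l==i).astype(np.uint8)
for r in range(st[i][1],st[i][1]+st[i][3],4):
    c=np.where(m[r])[0]; print(r,c.min(),c.max(),end='; ')
cv2.imwrite('pics/c2.png',np.hstack([crop(t,120,215,60,100,6)[:,:],crop(cv2.cvtColor(m*255,cv2.COLOR_GRAY2BGR),120,215,60,100,6)]))
E
```

```text
cap (array([0.56484851, 0.21282757, 0.13414101]), np.float64(0.005060982558917027)) [0.56683594 0.21119675 0.135     ] [0.56324493 0.21490061 0.135     ]
lever (array([0.51597687, 0.08347794, 0.10708773]), np.float64(0.0035351631962505874)) [0.51743892 0.08248495 0.107     ] [0.5144582 0.084389  0.107    ]
pivot [0.58803331 0.12267618 0.108     ] lever sleeve start [0.565297   0.10890552 0.111     ]
flange [0.6092038  0.07003281 0.003     ] elbow [0.60850903 0.06422271 0.066     ]
tip (array([0.55664333, 0.33397671, 0.01301335]), np.float64(0.0047346264271327385)) [0.55518593 0.33645779 0.01      ] [0.55747229 0.33118903 0.012     ]
[ 131  218   33   86 1246]
218 157 161; 222 153 163; 226 151 154; 230 150 153; 234 149 152; 238 149 152; 242 150 153; 246 151 154; 250 150 153; 254 139 155; 258 138 162; 262 138 162; 266 137 161; 270 138 160; 274 137 156; 278 136 155; 282 135 154; 286 134 154; 290 133 152; 294 132 152; 298 131 151; 302 138 149;
```

View pics/c2.png

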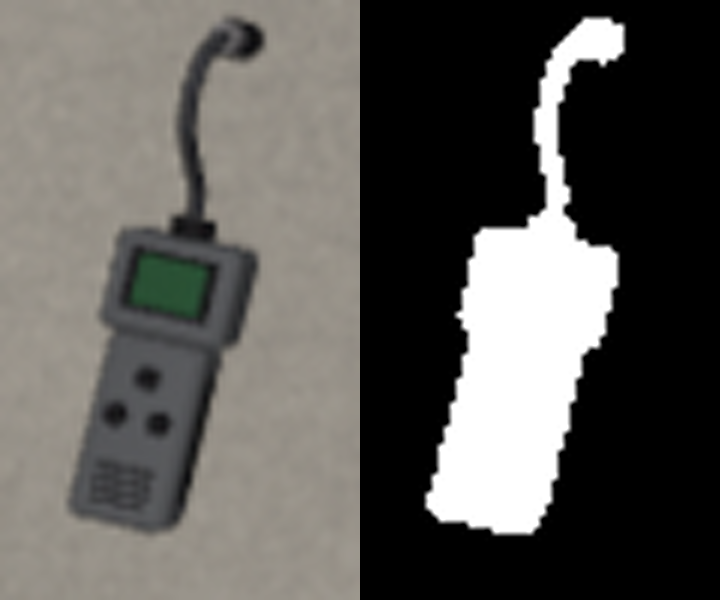

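The crop shows the display centre at about (170,286)/6, the top button at (147,378)/6, the vents at (123,485)/6 and the handle's back end at about (117,516)/6. I'll fit the sniffer axis through these.

```bash
python3 - <<'E'
from h import *
C=lambda u,v:((u+.5)/6-.5+120,(v+.5)/6-.5+215)
P=[plane('top',C(*p),z) for p,z in [((170,286),.034),((147,378),.032),((136.5,418),.032),((123,485),.032),((117,517),.032)]]
P.append(plane('top',C(243,40),.016))
P=np.array(P); print(P.round(4))
a=P[:-1,:2]; c=a.mean(0); d=np.linalg.svd(a-c)[2][0]; d*=np.sign(d[0]); print('head deg',np.degrees(np.arctan2(d[1],d[0])))
t=P[-1,:2]-P[-2,:2]; print('tip-back',np.linalg.norm(t),np.degrees(np.arctan2(t[1],t[0])))
# widths
for l,r in [((105,340),(212,350)),((85,435),(190,450))]:
    print(np.linalg.norm(plane('top',C(*l),.032)-plane('top',C(*r),.032)))
print('origin est',c-0, P[-2,:2]+.07*d, P[-1,:2]-.15*d)
# scene cam: display centre
for uv in [(693-400,426-300)]:
    print(plane('scene',((uv[0]+.5)/5-.5+360,(uv[1]+.5)/5-.5+280),.034))
E
```

```text
[[0.4491 0.3609 0.034 ]
 [0.4091 0.3718 0.032 ]
 [0.3918 0.3764 0.032 ]
 [0.3629 0.3824 0.032 ]
 [0.3491 0.3851 0.032 ]
 [0.5582 0.3331 0.016 ]]
head deg -13.614969155276562
tip-back 0.21546880785592912 -13.961223759342
0.04759162434125638
0.046871340119603
origin est [0.39240737 0.37532585] [0.41715121 0.36860902] [0.41243701 0.36841103]
[0.44553173 0.36262366 0.034     ]
```

```bash
cat >> h.py <<'E'
def goal(p,yh=None):
    s=manip.sense(); r=R.from_quat(s['tool_rot']); d=r.inv().apply(np.array(p)-s['tcp_pos'])/.03
    y=r.apply([0,1,0]); h=np.degrees(np.arctan2(y[1],y[0]))
    dy=0 if yh is None else -((yh-h+180)%360-180)/8
    print('units',d.round(2),'yaw',round(dy,2),'| tcp',s['tcp_pos'].round(4),'yh',h.round(1),'t',round(s['t'],2),'F',s['force'].round(1),'gap',round(s['finger_gap'],2))
E
python3 -c "
from h import *
goal((.515,.127,.2304),29)"
```

```text
units [-14.2  -10.27   0.02] yaw 4.78 | tcp [0.2411 0.5759 0.2304] yh 67.3 t 0.1 F [-0.4  0.3 -0.5] gap 1.0
```

>>> drive_tool --motion '[[[0,-14.2,-10.3,0,4.8],[0,-14.2,-10.3,0,4.8],[0,-14.2,-10.3,0,4.8],[0,-14.2,-10.3,0,4.8],[0,-14.2,-10.3,0,4.8],[0,-14.2,-10.3,0,4.8],[0,-14.2,-10.3,0,4.8],[0,-14.2,-10.3,0,4.8],[0,-14.2,-10.3,0,4.8],[0,-14.2,-10.3,0,4.8]]]'

```text
t: 1.1
tcp_pos: [0.5018, 0.1473, 0.2311]
tool_rot: [0.509, 0.861, -0.0, -0.0]
force: [0.3, -0.0, 0.2]
finger_gap: -0.002
gripper_force: 0.0
```

```bash
python3 -c "
from h import *
goal((.515,.127,.14),29)"
```

```text
units [-0.81  0.06  3.04] yaw -0.02 | tcp [0.5018 0.1473 0.2311] yh 28.9 t 1.1 F [ 0.3 -0.   0.2] gap -0.0
```

>>> drive_tool --motion '[[[0,-0.8,0,0,0],[0,-0.8,0,1.5,0],[0,-0.8,0,3,0],[0,-0.8,0,3,0],[0,-0.8,0,3,0]]]'

```text
t: 1.6
tcp_pos: [0.5124, 0.1283, 0.141]
tool_rot: [0.509, 0.861, -0.001, -0.001]
force: [-0.5, 0.7, 0.1]
finger_gap: 0.001
gripper_force: 0.0
```

```bash
python3 - <<'E'
from h import *
t=manip.snapshot('top')[:,:,::-1];s=manip.snapshot('scene')[:,:,::-1]
goal((.515,.127,.09),29)
p=manip.sense()['tcp_pos']; print(p,proj('top',p),proj('scene',p))
t=t.copy();s=s.copy()
for im,n in((t,'top'),(s,'scene')):
    cv2.imwrite(f'pics/{n}1.png',im)
cv2.imwrite('pics/c3.png',np.hstack([crop(t,185,180,80,80,5),crop(s,270,185,80,80,5)]))
E
```

```text
units [-0.05 -0.01  1.78] yaw -0.01 | tcp [0.5144 0.1286 0.1433] yh 28.9 t 1.7 F [-1.4  0.7  0.5] gap -0.0
[0.51439161 0.12855807 0.14325683] [230.43622459 233.44923037] [333.35065374 215.57964291]
```

View pics/c3.png

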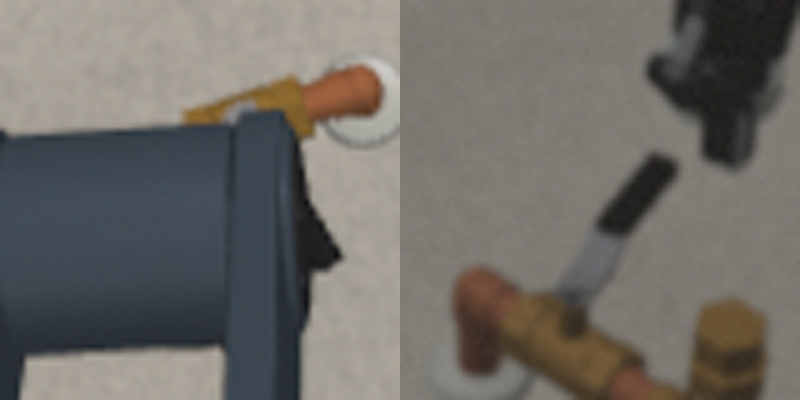

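The scene crop shows the finger tip at about (335,216), clear of the lever end at (324,218). The projected TCP matches to within 2 px. Going down beside the sleeve.

>>> drive_tool --motion '[[[0,0,0,1,0],[0,0,0,1.7,0],[0,0,0,1.7,0],[0,0,0,1.7,0]]]'

```text
t: 2.1
tcp_pos: [0.5142, 0.1286, 0.0922]
tool_rot: [0.508, 0.861, 0.001, 0.001]
force: [-0.1, -0.6, 0.5]
finger_gap: 0.0
gripper_force: 0.0
```

```bash
python3 - <<'E'
from h import *
P=np.array([.593,.126])
def pos(phi,r=.066,off=.019):
    a=np.radians(phi); return np.r_[P+r*np.array([np.cos(a),np.sin(a)])-off*np.array([-np.sin(a),np.cos(a)]),.09]
for phi in (209,214,222,230,238,246,254,262,270,278,284,287,290): print(phi,end=' '); goal(pos(phi),phi-180)
E
```

```text
209 units [-0.71  0.06  0.07] yaw -0.01 | tcp [0.5142 0.1286 0.0922] yh 28.9 t 2.1 F [-0.1 -0.6  0.5] gap 0.0
214 units [-0.91  0.01  0.07] yaw -0.64 | tcp [0.5142 0.1286 0.0922] yh 28.9 t 2.1 F [-0.1 -0.6  0.5] gap 0.0
222 units [-1.23 -0.03  0.07] yaw -1.64 | tcp [0.5142 0.1286 0.0922] yh 28.9 t 2.1 F [-0.1 -0.6  0.5] gap 0.0
230 units [-1.55 -0.02  0.07] yaw -2.64 | tcp [0.5142 0.1286 0.0922] yh 28.9 t 2.1 F [-0.1 -0.6  0.5] gap 0.0
238 units [-1.86  0.03  0.08] yaw -3.64 | tcp [0.5142 0.1286 0.0922] yh 28.9 t 2.1 F [-0.1 -0.6  0.5] gap 0.0
246 units [-2.17  0.12  0.08] yaw -4.64 | tcp [0.5142 0.1286 0.0922] yh 28.9 t 2.1 F [-0.1 -0.6  0.5] gap 0.0
254 units [-2.46  0.26  0.08] yaw -5.64 | tcp [0.5142 0.1286 0.0922] yh 28.9 t 2.1 F [-0.1 -0.6  0.5] gap 0.0
262 units [-2.72  0.43  0.08] yaw -6.64 | tcp [0.5142 0.1286 0.0922] yh 28.9 t 2.1 F [-0.1 -0.6  0.5] gap 0.0
270 units [-2.96  0.64  0.08] yaw -7.64 | tcp [0.5142 0.1286 0.0922] yh 28.9 t 2.1 F [-0.1 -0.6  0.5] gap 0.0
278 units [-3.17  0.88  0.08] yaw -8.64 | tcp [0.5142 0.1286 0.0922] yh 28.9 t 2.1 F [-0.1 -0.6  0.5] gap 0.0
284 units [-3.31  1.08  0.08] yaw -9.39 | tcp [0.5142 0.1286 0.0922] yh 28.9 t 2.1 F [-0.1 -0.6  0.5] gap 0.0
287 units [-3.37  1.19  0.08] yaw -9.76 | tcp [0.5142 0.1286 0.0922] yh 28.9 t 2.1 F [-0.1 -0.6  0.5] gap 0.0
290 units [-3.42  1.29  0.08] yaw -10.14 | tcp [0.5142 0.1286 0.0922] yh 28.9 t 2.1 F [-0.1 -0.6  0.5] gap 0.0
```

>>> drive_tool --motion '[[[0,-0.4,0,0,0],[0,-0.7,0,0,0],[0,-0.9,0,0,-0.6],[0,-1.2,0,0,-1.6],[0,-1.55,0,0,-2.6],[0,-1.86,0,0,-3.6]]]'

```text
t: 2.7
tcp_pos: [0.539, 0.0798, 0.0912]
tool_rot: [0.277, 0.961, 0.001, -0.001]
force: [-2.6, 7.6, 0.9]
finger_gap: -0.0
gripper_force: 2.9
```

```bash
cat > l.py <<'E'
from h import *
P=np.array([.593,.126])
def pos(phi,r=.066,off=.019):
    a=np.radians(phi); return np.r_[P+r*np.array([np.cos(a),np.sin(a)])-off*np.array([-np.sin(a),np.cos(a)]),.09]
for phi in (246,254,262,270,275,280,284,287,290): print(phi,end=' '); goal(pos(phi),phi-180)
E
python3 l.py
```

```text
246 units [-0.39 -0.01  0.04] yaw -1.01 | tcp [0.539  0.0798 0.0912] yh 57.9 t 2.7 F [-2.6  7.6  0.9] gap -0.0
254 units [-0.71 -0.03  0.04] yaw -2.01 | tcp [0.539  0.0798 0.0912] yh 57.9 t 2.7 F [-2.6  7.6  0.9] gap -0.0
262 units [-1.03 -0.01  0.04] yaw -3.01 | tcp [0.539  0.0798 0.0912] yh 57.9 t 2.7 F [-2.6  7.6  0.9] gap -0.0
270 units [-1.34  0.06  0.04] yaw -4.01 | tcp [0.539  0.0798 0.0912] yh 57.9 t 2.7 F [-2.6  7.6  0.9] gap -0.0
275 units [-1.53  0.12  0.04] yaw -4.64 | tcp [0.539  0.0798 0.0912] yh 57.9 t 2.7 F [-2.6  7.6  0.9] gap -0.0
280 units [-1.71  0.2   0.04] yaw -5.26 | tcp [0.539  0.0798 0.0912] yh 57.9 t 2.7 F [-2.6  7.6  0.9] gap -0.0
284 units [-1.85  0.28  0.04] yaw -5.76 | tcp [0.539  0.0798 0.0912] yh 57.9 t 2.7 F [-2.6  7.6  0.9] gap -0.0
287 units [-1.96  0.34  0.04] yaw -6.14 | tcp [0.539  0.0798 0.0912] yh 57.9 t 2.7 F [-2.6  7.6  0.9] gap -0.0
290 units [-2.05  0.41  0.04] yaw -6.51 | tcp [0.539  0.0798 0.0912] yh 57.9 t 2.7 F [-2.6  7.6  0.9] gap -0.0
```

It's pushing at about 8 N, so I'll continue.

>>> drive_tool --motion '[[[0,-0.39,0,0,-1],[0,-0.71,0,0,-2],[0,-1.03,0,0,-3],[0,-1.34,0.06,0,-4],[0,-1.53,0.12,0,-4.6],[0,-1.62,0.16,0,-5]]]'

```text
t: 3.3
tcp_pos: [0.5814, 0.0565, 0.0907]
tool_rot: [-0.068, 0.998, 0.0, -0.003]
force: [-5.6, -2.1, 3.2]
finger_gap: 0.004
gripper_force: 2.7
```

```bash
python3 l.py | tail -5
```

```text
275 units [0.04 0.08 0.02] yaw 0.35 | tcp [0.5814 0.0565 0.0907] yh 97.8 t 3.3 F [-5.6 -2.1  3.2] gap 0.0
280 units [-0.15  0.02  0.02] yaw -0.28 | tcp [0.5814 0.0565 0.0907] yh 97.8 t 3.3 F [-5.6 -2.1  3.2] gap 0.0
284 units [-0.31 -0.01  0.02] yaw -0.78 | tcp [0.5814 0.0565 0.0907] yh 97.8 t 3.3 F [-5.6 -2.1  3.2] gap 0.0
287 units [-0.42 -0.03  0.02] yaw -1.15 | tcp [0.5814 0.0565 0.0907] yh 97.8 t 3.3 F [-5.6 -2.1  3.2] gap 0.0
290 units [-0.54 -0.04  0.02] yaw -1.53 | tcp [0.5814 0.0565 0.0907] yh 97.8 t 3.3 F [-5.6 -2.1  3.2] gap 0.0
```

Next, small steps until the end stop shows in the force.

>>> drive_tool --motion '[[[0,-0.2,0,0,-0.5],[0,-0.35,0,0,-1],[0,-0.35,0,0,-1],[0,-0.35,0,0,-1]]]'

```text
t: 3.7
tcp_pos: [0.5928, 0.0566, 0.0906]
tool_rot: [-0.136, 0.991, -0.001, -0.002]
force: [-2.9, -4.5, -0.3]
finger_gap: 0.0
gripper_force: 2.0
```

>>> drive_tool --motion '[[[0,-0.05,0,0,-0.2],[0,-0.1,0,0,-0.2],[0,-0.1,0,0,-0.2]]]'

```text
t: 4.0
tcp_pos: [0.5934, 0.0567, 0.0906]
tool_rot: [-0.15, 0.989, -0.001, -0.004]
force: [-7.3, -6.4, 2.4]
finger_gap: -0.001
gripper_force: 4.4
```

>>> drive_tool --motion '[[[0,-0.07,0,0,0],[0,-0.13,0,0,0],[0,-0.13,0,0,0]]]'

```text
t: 4.3
tcp_pos: [0.5934, 0.0568, 0.0905]
tool_rot: [-0.151, 0.989, -0.001, -0.009]
force: [-13.8, -11.3, 8.3]
finger_gap: -0.0
gripper_force: 8.3
```

>>> drive_tool --motion '[[[0,-0.07,0,0,0],[0,-0.13,0,0,0],[0,-0.13,0,0,0]]]'

```text
t: 4.6
tcp_pos: [0.5935, 0.0569, 0.0905]
tool_rot: [-0.151, 0.988, -0.002, -0.013]
force: [-20.2, -15.2, 13.6]
finger_gap: -0.004
gripper_force: 12.1
```

The TCP stands still while the force rises to about 25 N, so the lever is on its end stop. Backing off and looking.

>>> drive_tool --motion '[[[0,0.5,0,0,0],[0,1.2,0,0,0],[30,1.2,0,0,0],[40,1.2,0,-1.6,0],[60,1.2,0,-3.2,0],[75,1.2,0,-4,0],[75,1.2,0,-4,0]]]'

```text
t: 5.3
tcp_pos: [0.5744, 0.0506, 0.2157]
tool_rot: [-0.15, 0.989, -0.002, 0.006]
force: [0.5, -0.1, 0.1]
finger_gap: 0.847
gripper_force: 0.0
```

```bash
python3 - <<'E'
from h import *
goal((.413,.370,.2),76.3)
E
```

```text
units [ 1.99 11.77  0.44] yaw 3.87 | tcp [0.5744 0.0506 0.2157] yh 107.3 t 5.3 F [ 0.5 -0.1  0.1] gap 0.85
```

>>> drive_tool --motion '[[[75,2,11.8,0,3.9],[75,2,11.8,0,3.9],[75,2,11.8,0,3.9],[75,2,11.8,0,3.9],[75,2,11.8,0,3.9],[75,2,11.8,0,3.9],[75,2,11.8,0,3.9],[75,2,11.8,0,3.9],[75,2,11.8,0,3.9],[75,2,11.8,0,3.9]]]'

```text
t: 6.3
tcp_pos: [0.4077, 0.3715, 0.2097]
tool_rot: [0.121, 0.993, -0.0, -0.0]
force: [-0.3, 0.2, 0.0]
finger_gap: 0.881
gripper_force: 0.0
```

```bash
python3 - <<'E'
from h import *
t=manip.snapshot('top')[:,:,::-1];s=manip.snapshot('scene')[:,:,::-1]
cv2.imwrite('pics/top2.png',t);cv2.imwrite('pics/scene2.png',s)
goal((.413,.370,.06),76.3)
d=manip.sense(); r=R.from_quat(d['tool_rot']); print(r.apply([0,0,1]))
p=d['tcp_pos']; print(proj('top',p),proj('scene',p),proj('scene',p-[0,0,.013]))
cv2.imwrite('pics/c4.png',np.hstack([crop(t,185,180,80,80,5),crop(s,270,200,80,80,5)]))
cv2.imwrite('pics/c5.png',crop(s,340,220,160,120,5))
E
```

```text
units [-0.16  0.02  5.  ] yaw -0.04 | tcp [0.4083 0.3706 0.21  ] yh 76.0 t 6.4 F [-0.  -0.5 -0.3] gap 0.88
[-2.52647858e-04 -6.23684995e-04 -9.99999774e-01]
[119.04850907 283.42960069] [449.43186749 241.83778808] [448.17126208 246.61242915]
```

View pics/c4.png

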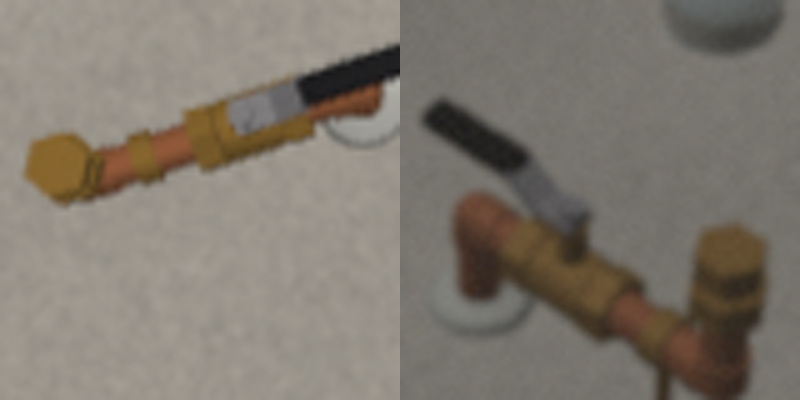

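View pics/c5.png

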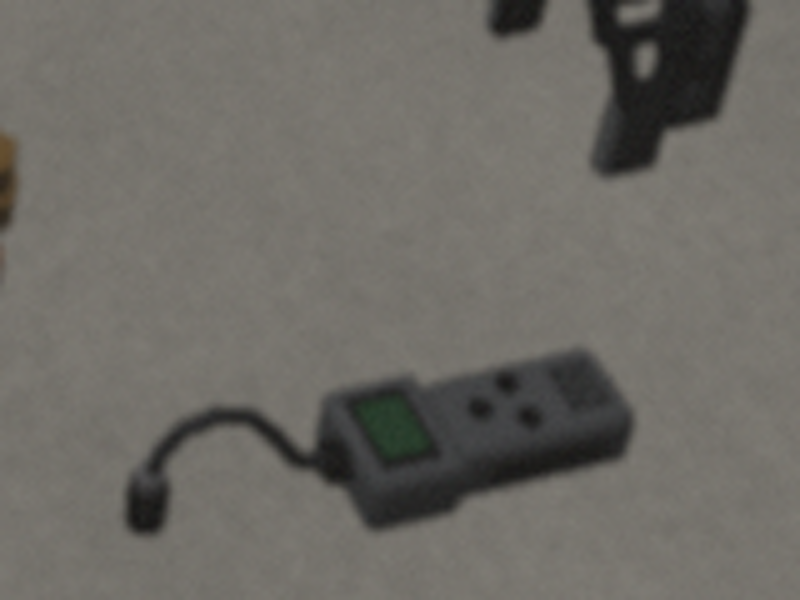

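The lever now lies along the pipe in both views. The fingers (mid-tips at about (454,240) in the scene view) straddle the sniffer handle axis from above. The sniffer is undisturbed.

```bash
python3 -c "
from h import *
goal((.410,.3695,.003),76.3)"
```

```text
units [-0.06 -0.02  6.9 ] yaw -0.04 | tcp [0.4083 0.3706 0.21  ] yh 76.0 t 6.4 F [-0.  -0.5 -0.3] gap 0.88
```

>>> drive_tool --motion '[[[75,0,0,1.5,0],[75,0,0,3,0],[75,0,0,4.2,0],[75,0,0,5.2,0],[75,0,0,5.2,0]]]'

```text
t: 6.9
tcp_pos: [0.406, 0.3685, 0.0506]
tool_rot: [0.123, 0.992, -0.003, -0.003]
force: [-0.2, 0.0, 0.1]
finger_gap: 0.878
gripper_force: 0.0
```

>>> drive_tool --motion '[[[75,0,0,0.6,0],[75,0,0,1.1,0],[75,0,0,1.5,0],[75,0,0,1.7,0],[75,0,0,1.7,0]]]'

```text
t: 7.4
tcp_pos: [0.4078, 0.3712, 0.0034]
tool_rot: [0.122, 0.993, -0.0, -0.0]
force: [0.6, -0.8, 0.5]
finger_gap: 0.881
gripper_force: 0.0
```

Clean descent with no contact. Closing gently, then squeezing firmly.

>>> drive_tool --motion '[[[40,0,0,0,0],[40,0,0,0,0],[30,0,0,0,0],[30,0,0,0,0],[30,0,0,0,0],[30,0,0,0,0],[30,0,0,0,0],[30,0,0,0,0]]]' --squeeze 25

```text
t: 8.2
tcp_pos: [0.4078, 0.3716, 0.0042]
tool_rot: [0.121, 0.993, 0.0, 0.0]
force: [-0.0, -1.1, 5.8]
finger_gap: 0.533
gripper_force: 28.3
```

>>> drive_tool --motion '[[[30,0,0,0,0],[30,0,0,0,0],[30,0,0,0,0]]]' --squeeze 70

```text
t: 8.5
tcp_pos: [0.4079, 0.3717, 0.0044]
tool_rot: [0.121, 0.993, 0.0, 0.001]
force: [-0.7, -1.5, 6.7]
finger_gap: 0.529
gripper_force: 73.5
```

>>> drive_tool --motion '[[[30,0,0,-0.2,0],[30,0,0,-0.6,0],[30,0,0,-1.3,0],[30,0,0,-2.3,0],[30,0,0,-3.4,0],[30,0,0,-4.5,0],[30,0,0,-5.3,0],[30,0,0,-5.6,0],[30,0,0,-5.6,0]]]'

```text
t: 9.4
tcp_pos: [0.4078, 0.3718, 0.1726]
tool_rot: [0.121, 0.993, 0.001, 0.001]
force: [-1.2, 0.1, -4.6]
finger_gap: 0.523
gripper_force: 72.4
```

```bash
python3 - <<'E'
from h import *
t=manip.snapshot('top')[:,:,::-1];s=manip.snapshot('scene')[:,:,::-1]
cv2.imwrite('pics/top3.png',t);cv2.imwrite('pics/scene3.png',s)
goal((.419,.2485,.19),76.3); print(manip.sense()['gripper_force'],manip.sense()['ft_torque'])
cv2.imwrite('pics/c6.png',np.hstack([crop(t,110,190,100,140,4),crop(s,320,170,100,140,4)]))
E
```

```text
units [-1.39 -3.86 -0.65] yaw -0.03 | tcp [0.4065 0.371  0.1703] yh 76.1 t 9.5 F [-0.5  0.4 -4.1] gap 0.52
72.343829870224 [0.00127552 0.02515522 0.01934298]
```

View pics/c6.png

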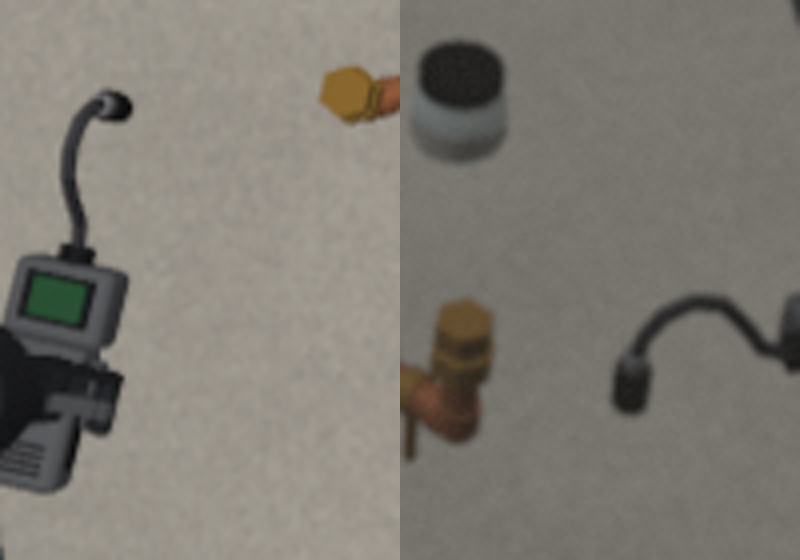

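The sniffer is lifted level. The tip is at about (116,106)/4 in the top crop and (630,401)/4 in the scene crop; the cap is at (348,95)/4 and (466,320)/4.

```bash
cat >> h.py <<'E'
def pair(o1,o2,k,tip,cap):
    g=lambda o,p:((p[0]+.5)/k-.5+o[0],(p[1]+.5)/k-.5+o[1])
    a=tri(g(o1,tip[0]),g(o2,tip[1])); b=tri(g(o1,cap[0]),g(o2,cap[1]))
    print('tip',a,'cap',b); return a[0],b[0]
E
python3 - <<'E'
from h import *
a,b=pair((110,190),(320,170),4,((116,106),(230,401)),((348,95),(66,320)))
s=manip.sense(); d=b-a; print(d)
goal(s['tcp_pos']+[d[0],d[1],0],None); print('tip-tcp',a-s['tcp_pos'])
E
```

```text
tip (array([0.5578214 , 0.33785151, 0.18073851]), np.float64(0.004073737409672729)) cap (array([0.5647188 , 0.21233553, 0.13175127]), np.float64(0.0036218115377550024))
[ 0.0068974  -0.12551598 -0.04898725]
units [-1.23 -4.01  0.  ] yaw 0 | tcp [0.4065 0.371  0.1703] yh 76.1 t 9.5 F [-0.5  0.4 -4.1] gap 0.52
tip-tcp [ 0.15129012 -0.0331194   0.01043152]
```

>>> drive_tool --motion '[[[30,-0.1,-0.3,0,0],[30,-0.3,-1,0,0],[30,-0.6,-1.8,0,0],[30,-0.8,-2.6,0,0],[30,-1,-3.3,0,0],[30,-1.2,-3.8,0,0],[30,-1.2,-4,0,0],[30,-1.2,-4,0,0],[30,-1.2,-4,0,0],[30,-1.2,-4,0,0]]]'

```text
t: 10.5
tcp_pos: [0.4135, 0.247, 0.1712]
tool_rot: [0.121, 0.993, 0.0, -0.0]
force: [0.8, -0.2, -3.3]
finger_gap: 0.526
gripper_force: 72.3
```

```bash
python3 - <<'E'
from h import *
t=manip.snapshot('top')[:,:,::-1];s=manip.snapshot('scene')[:,:,::-1]
cv2.imwrite('pics/top4.png',t);cv2.imwrite('pics/scene4.png',s)
S=manip.sense();print(S['tcp_pos'],R.from_quat(S['tool_rot']).apply([0,0,1]))
for n in('top','scene'): print(n,proj(n,(.5655,.2125,.135)),proj(n,(.5655,.2125,.145)),proj(n,(.5655,.2125,.178)))
cv2.imwrite('pics/c7.png',np.hstack([crop(t,175,190,50,70,8),crop(s,310,210,50,70,8)]))
E
```

```text
[0.41350441 0.24701996 0.17126707] [ 1.67579501e-04  1.75342914e-04 -9.99999971e-01]
top [195.87134493 213.56384579] [195.05646155 213.215722  ] [192.24921102 212.01644525]
scene [335.0897253  248.69188295] [335.32709895 245.32620098] [336.1303044  233.93768318]
```

View pics/c7.png

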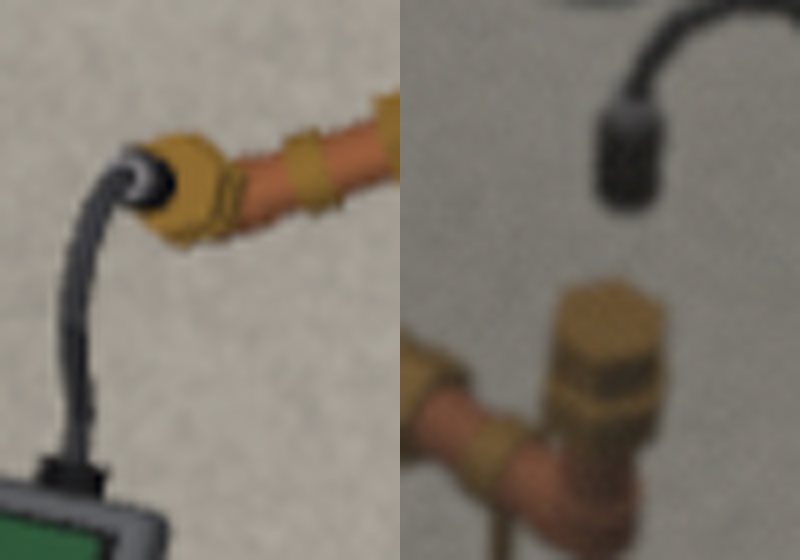

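The tip is over the cap in both views: top tip (145,181)/8 against cap (173,189)/8; scene tip (229,185)/8 against cap (217,317)/8.

```bash
python3 - <<'E'
from h import *
a,b=pair((175,190),(310,210),8,((145,181),(229,185)),((173,189),(217,317)))
print((a-b)*1000)
# segmentation-based refine
for n,o,w in (('top',(175,190),(50,40)),('scene',(310,200),(50,70))):
    im=cv2.imread(f'pics/{n}4.png'); im0=cv2.imread(f'pics/{n}0.png') 
    sub=im[o[1]:o[1]+w[1],o[0]:o[0]+w[0]]; hs=cv2.cvtColor(sub,cv2.COLOR_BGR2HSV)
    for nm,m in (('dark',(sub.max(2)<60)),):
        k,l,st,ce=cv2.connectedComponentsWithStats(m.astype(np.uint8))
        for i in range(1,k):
            if st[i][4]>8: print(n,nm,st[i][:2]+o,st[i][2:],ce[i]+o)
    hs=cv2.cvtColor(im0[o[1]:o[1]+w[1],o[0]:o[0]+w[0]],cv2.COLOR_BGR2HSV)
    m=(hs[...,1]>110)&(hs[...,0]>12)
    ys,xs=np.where(m); print(n,'brass0',xs.min()+o[0],xs[xs<40].max()+o[0],ys.min()+o[1],ys.max()+o[1])
E
```

```text
tip (array([0.56304461, 0.2123013 , 0.1803106 ]), np.float64(0.0044345055463627095)) cap (array([0.5646244 , 0.2132743 , 0.13383707]), np.float64(0.004594180397468918))
[-1.57979198 -0.97300183 46.47352902]
top dark [191 209] [ 6  7 19] [194.10526316 212.78947368]
top dark [188 211] [ 4  6 12] [189.25 213.  ]
top dark [184 223] [ 2  7 10] [184.6 226.3]
top brass0 190 214 202 220
scene dark [338 209] [22 14 55] [347.07272727 213.47272727]
scene dark [335 225] [ 7 11 72] [338.05555556 230.06944444]
scene dark [335 255] [ 7  4 19] [337.89473684 256.68421053]
scene dark [334 262] [ 7  8 32] [336.96875 265.28125]
scene brass0 310 341 246 269
```

>>> drive_tool --motion '[[[30,-0.04,0.04,0.1,0],[30,-0.04,0.04,0.3,0],[30,-0.04,0.04,0.6,0],[30,-0.04,0.04,0.85,0],[30,-0.04,0.04,1,0],[30,-0.04,0.04,1,0],[30,-0.04,0.04,1,0],[30,-0.04,0.04,1,0]]]'

```text
t: 11.4
tcp_pos: [0.4153, 0.2473, 0.1415]
tool_rot: [0.121, 0.993, 0.0, 0.0]
force: [0.1, 0.2, -2.8]
finger_gap: 0.524
gripper_force: 72.3
```

```bash
python3 - <<'E'
from h import *
t=manip.snapshot('top')[:,:,::-1];s=manip.snapshot('scene')[:,:,::-1]
cv2.imwrite('pics/top5.png',t);cv2.imwrite('pics/scene5.png',s)
S=manip.sense();print(S['tcp_pos'],S['force'],R.from_quat(S['tool_rot']).apply([0,0,1]))
cv2.imwrite('pics/c8.png',np.hstack([crop(t,175,190,50,70,8),crop(s,310,210,50,70,8)]))
E
```

```text
[0.41526055 0.24732255 0.1416194 ] [ 0.54738898  0.36935622 -3.45752813] [ 7.74693785e-04  2.74162273e-04 -9.99999662e-01]
```

View pics/c8.png

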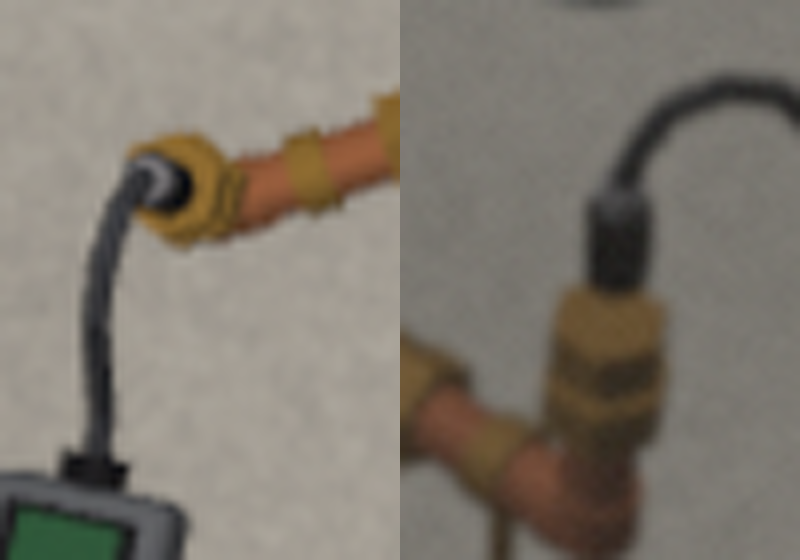

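Top tip is at (161,183)/8. Scene tip is at (219,267)/8, just above the cap at about (215,317)/8, with the near part of the cap face visible below it.

```bash
python3 - <<'E'
from h import *
for y,bx in ((267,215),(272,212)):
    a,b=pair((175,190),(310,210),8,((161,183),(219,y)),((173,188),(bx,317)))
    print((a-b)*1000)
# lower edge of probe and cap top edge profiles, scene column through probe axis
s=cv2.imread('pics/scene5.png');s0=cv2.imread('pics/scene2.png')
print('now',[tuple(s[r,337]) for r in range(236,258)][:0], s[234:262,337,2]); print('before',s0[240:262,337,2]); 
t=cv2.imread('pics/top5.png');print(t[213,186:206,2]);print(t[204:222,196,2]); t0=cv2.imread('pics/top2.png');print(t0[213,186:206,2]);print(t0[200:226,196,2])
s1=s0[252,325:348];print(s1[:,2],s1[:,0])
E
```

```text
tip (array([0.56494039, 0.21316292, 0.15239197]), np.float64(0.004360022425153899)) cap (array([0.56503291, 0.21316818, 0.13394445]), np.float64(0.004315813753467743))
[-9.25266113e-02 -5.25658220e-03  1.84475125e+01]
tip (array([0.5650692 , 0.21347032, 0.15087983]), np.float64(0.00438815950228876)) cap (array([0.56536126, 0.21294528, 0.13390043]), np.float64(0.0035194894471954866))
[-0.29205616  0.52504384 16.97940621]
now [] [ 71  70  57  50  40  36  33  30  31  34  29  29  52  81  98 102 105  99
 101 100  86  66  54  52  52  66  77  75]
before [119 117 115 112 108 102  97 100 102  98 100 100  96  94  82  64  51  49
  50  61  73  73]
[161 161 162 124  72  55  51  56 100 102  59  25  15  99 137 138  93 108
  98 101]
[157 158 151 142 140 119  64  68  74  59  35  21  51 107 131 111 126 152]
[152 154 155 151 137 135 135 135 135 136 135 135 135 135 136 132  89 103
  93  96]
[153 152 153 150 150 150 145 136 135 136 136 136 136 135 136 135 135 135
 125 105 120 144 157 157 157 157]
[117 118 113 100  86  84  91  96  98  97 100  99  96 100  98  95  93  92
 103 113 119 118 119] [108 109 102  85  58  42  47  46  49  46  51  47  47  50  47  45  48  62
  87 103 109 110 109]
```

```bash
python3 - <<'E'
from h import *
s=cv2.imread('pics/scene2.png').max(2).astype(int)
for c in (367,368,369,370,371): print(c,s[312:334,c])
print(s[322,360:380])
S5=cv2.imread('pics/scene5.png').max(2); print('now row243',S5[243,328:346])
d=np.array([.4153,.2473,.1416])-np.array([.4078,.3716,.0043])
for v in (325.5,326,326.5,327):
    X=plane('scene',(368.8,v),.01); print(v,X,proj('scene',X+d))
E
```

```text
367 [111  98  86  74  61  52  42  32  27  27  30  23  28  35  65  99 115 117
 117 117 114 116]
368 [ 94  84  79  77  72  62  49  41  32  33  30  35  30  31  60  95 114 117
 117 117 116 115]
369 [ 73  63  63  72  73  60  49  40  30  33  32  29  27  29  63  94 111 116
 117 118 114 115]
370 [ 51  42  51  62  66  60  45  38  32  28  29  28  26  34  60  94 110 115
 116 116 116 113]
371 [ 38  41  51  62  62  52  42  34  30  24  32  33  34  49  76  99 113 114
 118 117 114 114]
[114 115 116 112  96  63  33  30  30  32  29  32  48  80 104 114 112 115
 114 116]
now row243 [123 123 124 124 107  71  36  30  34  34  34  36  57  93 119 123 122 120]
325.5 [0.55717758 0.33984453 0.01      ] [336.51096841 245.27629942]
326 [0.55796159 0.34089831 0.01      ] [336.48200288 245.70797347]
326.5 [0.5587442  0.34195021 0.01      ] [336.45303697 246.13965311]
327 [0.55952543 0.34300025 0.01      ] [336.42407068 246.57133834]
```

```bash
python3 - <<'E'
from h import *
t=cv2.imread('pics/top2.png').astype(int);s=cv2.imread('pics/scene2.png').astype(int)
def face(im,x,y,w,h,rlo,f):
    k=8; sub=crop(im.astype(np.uint8),x,y,w,h,k).astype(int); m=((sub[...,2]>rlo)&(sub[...,2]-sub[...,0]>f)).astype(np.uint8)
    m=cv2.morphologyEx(m,cv2.MORPH_OPEN,np.ones((17,17)))
    n,l,st,ce=cv2.connectedComponentsWithStats(m); c=[i for i in range(1,n) if st[i][4]>2000]
    for i in c: print(st[i],ce[i],((ce[i]+.5)/k-.5+[x,y]).round(2), 'bbox ctr',((st[i][:2]+st[i][2:4]/2)/k-.5+[x,y]).round(2), 'size px',st[i][2:4]/k)
    return sub
a=face(t,182,198,25,28,118,55); b=face(s,322,238,25,28,78,25)
cv2.imwrite('pics/c9.png',np.hstack([cv2.resize(a.astype(np.uint8),(400,448)),cv2.resize(b.astype(np.uint8),(400,448))]))
E
```

```text
[  67   72   95   95 7363] [114.76870841 117.28330843] [195.91 212.22] bbox ctr [195.81 212.44] size px [11.875 11.875]
[  57   55  112   81 7294] [111.94461201  95.58801755] [335.56 249.51] bbox ctr [335.62 249.44] size px [14.    10.125]
```

View pics/c9.png

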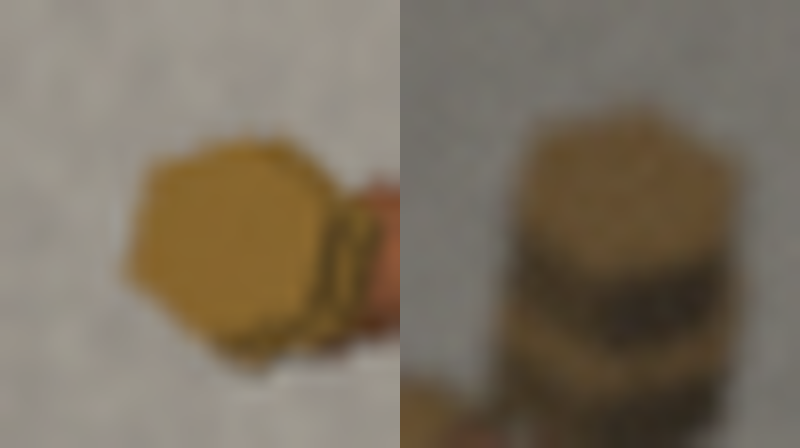

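```bash
python3 - <<'E'
from h import *
t=cv2.imread('pics/top0.png').max(2); print(t[221,153:170]); print(t[214:230,160],t[214:230,161])
for nm,a,b in (('table tip',(160.1,221.25),(368.7,323.1)),('cap',(195.8,212.5),(335.6,249.4)),('tip now',(195.0,212.7),(336.7,243.5))):
    p,e=tri(a,b); print(nm,p.round(4),round(e,4))
E
```

```text
[138  98  62  53  44  80  89  60  30  17  45 133 150 149 148 148 148]
[148 146 149 138  94  46  63  60  44  28  58 117 151 151 151 149] [150 148 149 147 120  25  28  30  25  17  72 128 150 149 147 145]
table tip [0.5568 0.3352 0.0128] 0.0041
cap [0.5668 0.2136 0.1346] 0.0032
tip now [0.5647 0.2127 0.1502] 0.0038
```

The edge picks read about 2.8 mm high on the known table height. Corrected, the tip is about 12 mm above the cap and 2 mm short in x. Making a small trim.

>>> drive_tool --motion '[[[30,-0.04,0.03,0.04,0],[30,-0.04,0.03,0.08,0],[30,-0.04,0.03,0.08,0],[30,-0.04,0.03,0.08,0],[30,-0.04,0.03,0.08,0],[30,-0.04,0.03,0.08,0]]]'

```text
t: 12.1
tcp_pos: [0.4164, 0.2478, 0.1389]
tool_rot: [0.121, 0.993, -0.0, -0.0]
force: [-0.0, 0.1, -4.3]
finger_gap: 0.522
gripper_force: 72.3
```

```bash
python3 - <<'E'
from h import *
t=manip.snapshot('top').max(2).astype(int);s=manip.snapshot('scene').max(2).astype(int)
S=manip.sense();print(S['tcp_pos'],S['force'],S['qd'].round(3),S['gripper_force'])
print(t[213,190:206],t[206:222,196]); print(s[243,328:346],s[240:258,337])
E
```

```text
[0.41638054 0.24782281 0.1389208 ] [ 0.31898352  0.24648163 -3.32872026] [ 0.001  0.001 -0.002  0.    -0.     0.001] 72.32560157775879
[ 66  57  52  80 101  81  48  24  18 100 136 139  93 108  99 100] [152 142 130  88  54  67  65  48  28  18  91 142 131 111 127 152]
[123 122 122 114  87  51  32  34  34  34  34  36  70 107 122 124 123 123] [ 33  36  32  34  29  32  34  44  69  91 101 104 103 100  87  64  56  51]
```

```bash
python3 -c "
from station import manip
print(manip.sign_off())"
```

```text
the job is handed in; nothing more can be done
None
```

The gas valve lever is fully on against its end stop, and the sniffer is held still with its probe straight down over the middle of the cap, about 10 mm above it (around 12 s used, job handed in). That gap comes from the arm's position, as the camera readings ran about 3 mm high.

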